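# Load the solder reel and lock it with its spindle clip

## Robot

A 6-joint arm with a two-finger parallel gripper is mounted at the origin on the work surface. World frame = base frame: x ahead of the robot, y to its left, z up, the work surface at z = 0. Lengths are in m, angles in degrees, forces in N, time in s.
With the tool pointing down it reaches from about 0.25 to 0.725 m from the base axis. Payload 9.7 kg.
Tool frame: the origin (TCP) lies at the very end of the fingers, on their centre line; the grasp point (between the pads) lies 19 mm behind it; z points along the fingers, y is the line along which they close (so a half turn about z gives the same grasp; the last joint's range is limited). The gripper opens to 85 mm and grips with 20 to 120 N. Pads are 22 mm wide; open, the fingers measure 114 mm over their backs; the gripper's body (76 mm by 85 mm) begins 54 mm behind the grasp point. The pads swing forward as they close: fully open they stand 13 mm farther back than shut.
Start: joints at [76.719, 4.979, 10.078, 95.1, 0, 90], TCP at [0.126, 0.535, 0.231] pointing down, gripper open.
Joint ranges: [-179.16, 179.16], [-48.56, 103.87], [-65.8, 70.77], [-126.05, 130.52], [-82.76, 87.17], [-180, 180]. Speed limits (degrees/s): [127.2, 127.2, 147.25, 180, 180, 180].

## Interface

Orientations are given as [roll, pitch, yaw] about the fixed x, y, z axes, in that order (R = Rz(yaw) Ry(pitch) Rx(roll)).
In Python, from workcell import bot gives the robot as it stands.
- The arm moves only by the tool arm_command, never from a script. Its argument "series" is a list of rows, each a list of 4 numbers: the shift along the tool's x, y, z in m, then the turn about the tool's z in rad. A call has exactly 5 rows; each row is the pose to reach, as a shift and turn from the pose commanded when the call began, along the tool's axes at that moment; what a row does not reach only later rows make up. A row lasts 1/10 s, in which the tool goes at most 50 mm and 8.59 degrees, less where a joint would pass 70% of its speed; a pose out of reach is approached as far as the arm can. A call with a gripper value outside its range is refused whole. "hand" is the finger opening in m, from 0 to 0.0854, set as the call begins (left out, the last holds). The fingers move at their own pace and stop on an object; "grip_force" is the grip in N (left out, the last holds). Time passes only in rows, so rows that repeat a pose let the fingers close, or fill a call up. It gives the time, the measured TCP pose, the force, the opening and the grip force at its end, in the units of the state.
- bot.get_obs(): the state, without advancing time (a new reading comes with each control period).
- bot.camera(name): name is "scene" or "top" or "wrist"; returns a dict with "color" (384x512x3 uint8, blue, green, red), "camera_matrix" (3x3 intrinsics, pixels), "xyz" and "orientation" of the camera in the world; the wrist camera has in their place "T_tool_cam" (4x4, takes a point from camera to tool coordinates, whose origin is the TCP and whose axes are the flange's). Camera axes: x right, y up, looking along -z (the intrinsics and any distortion apply to the point x, -y, -z); pixel columns grow to the right and rows downward; lengths in m; the calibration is good to about 2 mm. A picture is of the moment at which its call begins: read the wrist's pose just before it. There is no depth.
- bot.job_done(): hands the job in; it is judged then, once.
Trained networks look in the newest picture that a camera, given by its name, has taken for a name from the list of things; names that differ only in an ending like _2 or _b are one class to them, and where a whole thing is asked for, a point or a joint stands for the part that bears it (a point fixed in the world has none). Each returns a list of dicts, best first, with "confidence" (0 to 1); they miss things now and then, are a little off and sometimes report something else, mostly with a low value. They report only what shows in the picture. A call takes as long as a camera call. They do not tell look-alikes from the thing itself.
- bot.find_in(camera, target): "location" ([column, row] in pixels, amid what is visible of it).
- bot.mark_of(camera, target): "location" ([column, row] in pixels: a listed point, or the origin of a listed thing).
The state is a dict: "time": time; "q": joint angles; "qd": joint speeds; "joint_efforts": joint torques, N m; "ee_pos": TCP position; "tcp_rot": TCP orientation; "wrist_force": force on the tool from outside, world axes, zero at the start; "torque": the same for the moment, N m; "opening": finger opening in m; "grasp_force": force on a finger pad.
Only numpy, scipy, OpenCV 4.12 (cv2) and the standard library are available. Lean on these libraries where they do the work, as an engineer would, in place of code of your own. Each camera call takes 0.05 s, during which the arm holds its last target. There are 200 camera calls.

## Task

Lower the full reel of solder onto the upright spindle of its stand so that it sits down on the base, then push the open spring clip sideways into the groove near the top of the spindle until it snaps fully home, and let go. Work by feel with light force: the clip must never be forced against the spindle, nor the reel dropped or rammed onto the stand, and the phone, battery, screwdriver and bottle stay where they are.

Things in the scene. Friction and masses are not known exactly. Their poses are not given: they have to be found in the camera images.
- stand: Solder-reel stand, fixed to the bench: a grey steel disc 100 mm across, 12 mm high, with a 60 mm felt washer on it (felt top 14 mm above the bench) and a bright steel spindle, 16 mm thick, standing up in its centre. The spindle does not move. Origin: on the bench, on the spindle's axis; z up (its yaw means nothing).
- groove_zone (a point): Point of the stand on the spindle's axis, 72 mm above the bench: the groove is near it. Groove: all round, 7 mm wide, 11 mm thick at its floor, square shoulders; above it a 9 mm high cap, 16 mm thick, tapering at the top. The height the spindle is screwed to is not measured: the groove's lower shoulder lies 62 to 75 mm above the bench; find it by eye or by feel.
- reel: Full reel of solder, loose, standing upright: grey flanges 56 mm across and 4 mm thick, bright winding 52 mm across between them, 46 mm high in all, 0.2 to 0.4 kg, with a 20 mm bore right through. Origin: centre of the underside; z up along the bore. Seated on the stand its underside is 14 mm and its top 60 mm above the bench.
- clip: Open spring clip, loose, lying flat: a black moulded C, 5 mm thick, with a thumb grip behind; 22 g. Origin: centre of its bore, on the underside; x points out through the mouth, z up. Its back is 5.6 mm behind the origin; the two springy jaws (outer faces 18.5 mm apart) reach 9 mm ahead of it. Home: origin on the spindle's axis. It is spoilt if pressed on the spindle with more than 25 N.
- clip_grip (a point): Centre of the clip's thumb grip, a block 12 mm wide (clip's y), 13 mm high from the underside and 28 mm long (11 to 39 mm behind the bore centre). This point: 25 mm behind the bore centre, 6.5 mm above the underside.
- clip_noses (a point): Midpoint between the clip's jaw noses, 4 mm ahead of the bore centre. Gap 8 mm, lips flared. Pushed sideways the jaws snap over the 11 mm groove floor at about 4 to 8 N, but cannot open over the 16 mm spindle: there a light push stops with the bore centre 10 to 12 mm from the axis; in the groove the noses enter and it goes to 9 mm or less, then past the snap it is drawn home (0).
- phone: Mobile phone, bystander: black slab 155 x 74 x 9 mm lying flat. Origin: centre of the underside.
- cleaner: Amber bottle with an orange cap, bystander: 52 mm across, 130 mm high. Origin: centre of the underside.
- driver: Small screwdriver with a yellow handle lying flat, bystander. Origin: underside.
- battery: Flat black phone battery, bystander: 62 x 45 x 6 mm. Origin: centre of the underside.
Mind the look-alikes: they are no part of the job. What is meant by the reel is not turquoise, and is the smaller of those in its own colour.

How it is judged:
By the outcome, as a careful person would: the job done as asked, in the order asked, and still so for the second after the job is handed in, with the robot touching nothing.
It also fails if it takes over 67 s, if anything falls off the work surface, if the arm or the gripper's body presses on something with over 40 N, if the wrist force passes 120 N, or if a joint passes its speed limit or range.

## Working session

There is one attempt and no reset: what is moved stays moved. The work goes in short steps, Python scripts to look and compute and a tool call to move; the robot and the scene stay as the last step left them, time stands still between calls to the robot, and variables do not carry over. Pictures are saved under pics/ and viewed, at most 10 in all, crops included, and the job is handed in when it is done.

Besides the shell and the picture viewer there is one more tool, called by a JSON object that holds its "method" and its "body". arm_command: Moves the arm, as the interface text tells. Its arguments: {"type":"object","properties":{"series":{"type":"array"},"hand":{"type":"number"},"grip_force":{"type":"number"}},"required":["series"]}

```bash
ls; mkdir -p pics
cat > h.py <<'E'
from workcell import bot
import numpy as np, cv2
from scipy.spatial.transform import Rotation as R
def rot(o): return R.from_euler('xyz',o,degrees=True).as_matrix() if np.size(o)==3 else np.array(o)
def cam(name):
    s=bot.get_obs(); c=bot.camera(name)
    K=np.array(c["camera_matrix"])
    if "T_tool_cam" in c:
        T=np.eye(4);T[:3,:3]=rot(s["tcp_rot"]);T[:3,3]=s["ee_pos"]
        T=T@np.array(c["T_tool_cam"])
        return c["color"],K,T[:3,:3],T[:3,3],c
    return c["color"],K,rot(c["orientation"]),np.array(c["xyz"]),c
def ray(C,px):
    _,K,Rm,t,c=C
    d=np.linalg.inv(K)@np.array([px[0],px[1],1.])
    return t,Rm@(d*[1,-1,-1])
def onz(C,px,z):
    t,d=ray(C,px); return t+d*(z-t[2])/d[2]
def proj(C,p):
    _,K,Rm,t,c=C
    v=(Rm.T@(np.array(p)-t))*[1,-1,-1]; v=K@v; return v[:2]/v[2]
def tri(rays):
    A=np.zeros((3,3));b=np.zeros(3)
    for t,d in rays:
        d=d/np.linalg.norm(d);P=np.eye(3)-np.outer(d,d);A+=P;b+=P@t
    return np.linalg.solve(A,b)
E
python3 - <<'E'
from h import *
print(bot.get_obs())
for n in ["scene","top","wrist"]:
    C=cam(n); cv2.imwrite(f"pics/{n}0.png",C[0]); print(n,[ (k,v) for k,v in C[4].items() if k!="color"])
    for t in ["stand","groove_zone","reel","clip","clip_grip","clip_noses","cleaner","phone","battery","driver"]:
        for r in bot.mark_of(n,t):
            z={"groove_zone":.072,"clip_grip":.0065,"clip_noses":.0025}.get(t,0)
            print(n,t,np.round(r["location"]),round(r["confidence"],2),np.round(onz(C,r["location"],z),3))
E
```

```text
pics
{'time': 0.0, 'q': array([7.67208861e+01, 5.01188079e+00, 1.00331633e+01, 9.50991463e+01,
       6.25835846e-04, 8.99993595e+01]), 'qd': array([ 0.06585728, -0.02439089, -0.03834701, -0.04816294, -0.00324814,
        0.0019325 ]), 'joint_efforts': array([-2.68230266e-03, -5.20387530e+01,  4.64802432e+01,  1.61705300e-02,
       -2.88889414e-04, -1.98865598e-05]), 'ee_pos': array([0.12627564, 0.53506821, 0.23056402]), 'tcp_rot': array([-1.79922136e+02, -6.26705677e-04,  1.66721526e+02]), 'wrist_force': array([-0.3131144 , -0.13667293, -1.04743101]), 'torque': array([-0.03890203,  0.01257914, -0.0211346 ]), 'grasp_force': 0.0, 'opening': 0.0856765490959948}
scene [('camera_matrix', array([[455.18853597,   0.        , 259.83032676],
       [  0.        , 455.18853597, 189.03123562],
       [  0.        ,   0.        ,   1.        ]])), ('xyz', array([ 1.34450101, -0.13049572,  1.11396852])), ('orientation', array([38.28159195,  0.93678211, 81.61290074]))]
scene stand [276. 212.] 0.68 [0.566 0.014 0.   ]
scene groove_zone [279. 195.] 0.91 [0.56  0.025 0.072]
scene reel [190. 223.] 0
[... 1624 characters left out ...]
82 0.   ]
top driver [167. 121.] 0.72 [0.765 0.246 0.   ]
top driver [396. 278.] 0.48 [ 0.336 -0.386  0.   ]
wrist [('camera_matrix', array([[280.23524337,   0.        , 255.37584522],
       [  0.        , 280.23524337, 188.22563793],
       [  0.        ,   0.        ,   1.        ]])), ('T_tool_cam', array([[-6.08499329e-04,  9.50202046e-01,  3.11633922e-01,
         8.15561881e-02],
       [ 9.99999804e-01,  5.31567510e-04,  3.31808146e-04,
        -6.89324496e-04],
       [ 1.49630312e-04,  3.11634063e-01, -9.50202183e-01,
        -1.42390252e-01],
       [ 0.00000000e+00,  0.00000000e+00,  0.00000000e+00,
         1.00000000e+00]]))]
wrist driver [184. 285.] 0.96 [ 0.297  0.378 -0.   ]
```

Run:
```python
import cv2,numpy as np
a=cv2.imread("pics/scene0.png");b=cv2.imread("pics/top0.png")
a=cv2.resize(a[130:300,110:420],None,fx=2.4,fy=2.4,interpolation=cv2.INTER_CUBIC)
b=cv2.resize(b[100:300,100:420],None,fx=2.4,fy=2.4,interpolation=cv2.INTER_CUBIC)
cv2.imwrite("pics/a.png",a);cv2.imwrite("pics/b.png",b)
```

```text
(no output)
```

View pics/a.png

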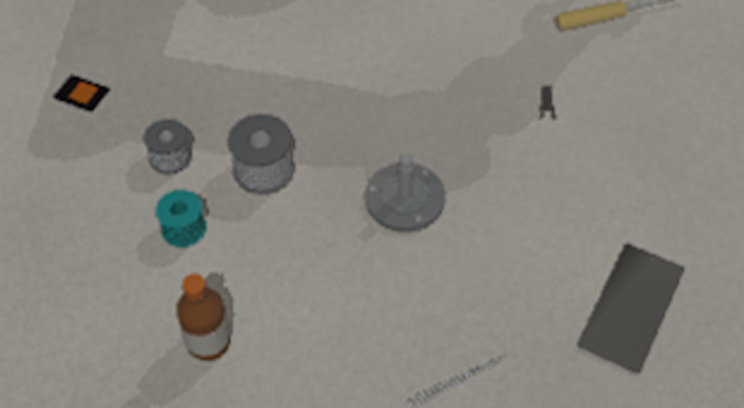

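View pics/b.png

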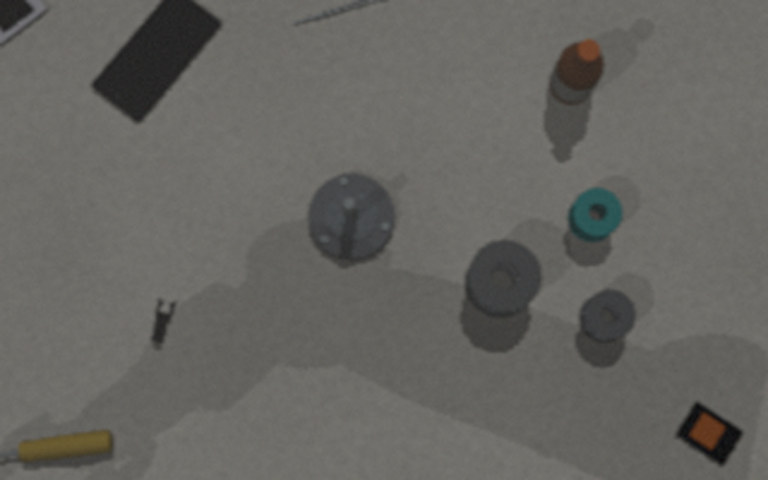

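Scene crop: the target reel is the small grey one at full-image (180,192). A larger grey reel is at (219,193), the turquoise one at (185,220), the stand at (279,209) and the clip at (337,172). Top crop: the clip's mouth points up (world +x), yaw about -13°. I'll look at the clip from close by on the way over.

{"method": "arm_command", "body": {"series": [[-0.042, -0.025, 0, 0], [-0.084, -0.05, 0, 0], [-0.126, -0.075, 0.01, 0], [-0.168, -0.1, 0.03, 0], [-0.21, -0.124, 0.05, 0]], "hand": 0.085}}

```text
time: 2.15
ee_pos: [0.2999, 0.3683, 0.1831]
tcp_rot: [179.9, 0.0, 166.7]
wrist_force: [1.0, 0.6, 0.4]
opening: 0.0849
grasp_force: 0.0
```

{"method": "arm_command", "body": {"series": [[-0.04, -0.025, 0.02, 0], [-0.08, -0.05, 0.03, 0], [-0.12, -0.075, 0.04, 0], [-0.16, -0.098, 0.05, 0], [-0.165, -0.098, 0.05, 0]]}}

```text
time: 2.65
ee_pos: [0.4389, 0.2327, 0.1318]
tcp_rot: [-179.9, -0.0, 166.4]
wrist_force: [-0.3, 1.0, 0.1]
opening: 0.0853
grasp_force: 0.0
```

```bash
cat >> h.py <<'E'
def look(tag,items,crop=None,save=True):
    s=bot.get_obs();print(round(s["time"],2),np.round(s["ee_pos"],4),np.round(s["tcp_rot"],2),"F",np.round(s["wrist_force"],1),"op",round(s["opening"],4))
    C=cam("wrist")
    if save: cv2.imwrite(f"pics/{tag}.png",C[0])
    for t,z in items:
        for r in bot.mark_of("wrist",t):
            print(t,np.round(r["location"],1),round(r["confidence"],2),np.round(onz(C,r["location"],z),4))
    return C
def todo(p,yaw=None):
    s=bot.get_obs();Rm=rot(s["tcp_rot"]);d=Rm.T@(np.array(p)-s["ee_pos"])
    print("delta",np.round(d,4), "turn",None if yaw is None else round(np.deg2rad(-((yaw-s["tcp_rot"][2]+180)%360-180)),3))
E
python3 -c "
from h import *
C=look('clip1',[('clip',0),('clip_grip',.0065),('clip_noses',.0025),('groove_zone',.072),('stand',0)])
"
```

```text
2.65 [0.4389 0.2327 0.1318] [-1.7990e+02 -3.0000e-02  1.6645e+02] F [-0.3  1.   0.1] op 0.0853
clip [256.7 199.5] 0.87 [0.4591 0.2282 0.    ]
clip_grip [253.4 180.7] 0.75 [0.4365 0.2302 0.0065]
clip_noses [258.8 204.2] 0.75 [0.4638 0.2293 0.0025]
groove_zone [ 78.9 372.6] 0.73 [0.5666 0.025  0.072 ]
```

View pics/clip1.png

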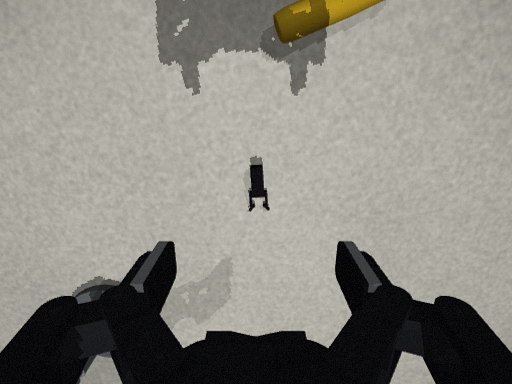

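Wrist view: the clip lies at (258,185) with jaws down at row 208, so it's nearly lined up with the tool's x axis. The driver is at (310,20) and the stand's edge at (100,290). Next I look at the stand on the way to the reel.

{"method": "arm_command", "body": {"series": [[-0.03, -0.038, -0.03, 0.15], [-0.06, -0.076, -0.05, 0.3], [-0.09, -0.114, -0.07, 0.45], [-0.12, -0.15, -0.07, 0.6], [-0.146, -0.181, -0.07, 0.75]]}}

```text
time: 3.45
ee_pos: [0.5381, 0.0262, 0.2051]
tcp_rot: [179.8, 0.1, 123.5]
wrist_force: [1.0, 2.2, -0.3]
opening: 0.0848
grasp_force: 0.0
```

```bash
python3 -c "
from h import *
C=look('stand1',[('groove_zone',.072),('stand',0),('reel',0)])
todo([.455,-.20,.16],36)
todo([.455,-.20,.16],80)
"
```

```text
3.45 [0.5381 0.0262 0.2051] [1.7985e+02 8.0000e-02 1.2353e+02] F [ 1.   2.2 -0.3] op 0.0848
groove_zone [279.9 197.7] 0.62 [0.5697 0.0226 0.072 ]
stand [271.1 175.9] 0.77 [0.5634 0.0225 0.    ]
stand [101.3 292.2] 0.71 [ 0.4545 -0.2646  0.    ]
reel [162.3 247.7] 0.74 [ 0.4953 -0.1479  0.    ]
reel [ 99.  293.5] 0.68 [ 0.4526 -0.2686  0.    ]
reel [170.4 321.7] 0.68 [ 0.5661 -0.2566  0.    ]
delta [-0.1429 -0.1945  0.0432] turn 1.532
delta [-0.1429 -0.1945  0.0432] turn 0.764
```

{"method": "arm_command", "body": {"series": [[-0.028, -0.039, 0.005, 0.15], [-0.057, -0.078, 0.01, 0.3], [-0.086, -0.117, 0.015, 0.45], [-0.114, -0.156, 0.02, 0.6], [-0.143, -0.194, 0.025, 0.75]]}}

```text
time: 4.15
ee_pos: [0.4549, -0.1993, 0.1786]
tcp_rot: [179.9, -0.0, 80.7]
wrist_force: [1.5, -0.0, 0.9]
opening: 0.0849
grasp_force: 0.0
```

{"method": "arm_command", "body": {"series": [[-0.02, 0.003, 0.005, 0.15], [-0.04, 0.006, 0.01, 0.3], [-0.055, 0.009, 0.015, 0.45], [-0.064, 0.011, 0.02, 0.6], [-0.064, 0.011, 0.02, 0.75]]}}

```text
time: 4.65
ee_pos: [0.4564, -0.2637, 0.1576]
tcp_rot: [-180.0, 0.0, 37.6]
wrist_force: [-0.2, 0.4, 0.7]
opening: 0.0852
grasp_force: 0.0
```

```bash
python3 -c "
from h import *
C=look('reel1',[('reel',0)])
for r in bot.find_in('wrist','reel'): print(np.round(r['location'],1),r['confidence'],np.round(onz(C,r['location'],.046),4),np.round(onz(C,r['location'],.023),4))
for p in [[.455,-.265,.046],[.455,-.265,0]]: print(proj(C,p))
"
```

```text
4.65 [ 0.4564 -0.2637  0.1576] [-1.7995e+02  1.0000e-02  3.7640e+01] F [-0.2  0.4  0.7] op 0.0852
reel [257.5 172.6] 0.97 [ 0.4557 -0.2659  0.    ]
reel [189.4  73.6] 0.93 [ 0.4948 -0.1501  0.    ]
reel [317.4  80.6] 0.61 [ 0.5675 -0.2551  0.    ]
[327.4  76.2] 0.76 [ 0.5678 -0.2533  0.046 ] [ 0.5722 -0.2568  0.023 ]
[170.5  64.7] 0.75 [ 0.4947 -0.1438  0.046 ] [ 0.4925 -0.1373  0.023 ]
[258.7 182.7] 0.61 [ 0.4582 -0.2651  0.046 ] [ 0.4528 -0.2696  0.023 ]
[256.5207581  185.22138253]
[256.44390664 172.57897514]
```

View pics/reel1.png

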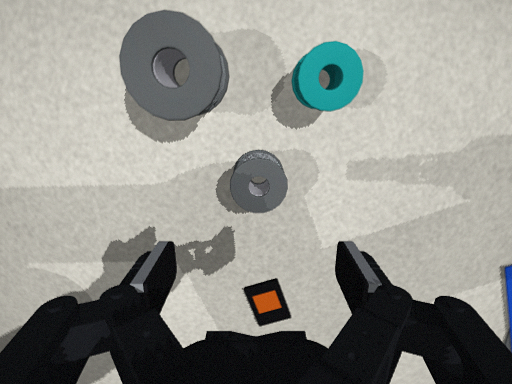

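Wrist view: the target reel's bore is at (259,186), lined up between the fingers with the other reels well clear. Descending on it.

{"method": "arm_command", "body": {"series": [[-0.001, 0.0014, 0.035, 0], [-0.001, 0.0014, 0.07, 0], [-0.001, 0.0014, 0.105, 0], [-0.001, 0.0014, 0.135, 0], [-0.001, 0.0014, 0.152, 0]]}}

```text
time: 5.3
ee_pos: [0.4555, -0.2647, 0.004]
tcp_rot: [-179.9, 0.0, 38.2]
wrist_force: [-0.8, 0.7, 0.1]
opening: 0.0849
grasp_force: 0.0
```

{"method": "arm_command", "body": {"series": [[0, 0, 0, 0], [0, 0, 0, 0], [0, 0, 0, 0], [0, 0, 0, 0], [0, 0, 0, 0]], "hand": 0.045, "grip_force": 35}}

```text
time: 5.8
ee_pos: [0.457, -0.2668, 0.0077]
tcp_rot: [179.9, -0.1, 37.9]
wrist_force: [0.7, 2.8, 6.6]
opening: 0.0549
grasp_force: 38.1
```

{"method": "arm_command", "body": {"series": [[0, 0, -0.01, 0], [0, 0, -0.03, 0], [0, 0, -0.06, 0], [0, 0, -0.1, 0], [0, 0, -0.13, 0]]}}

```text
time: 6.3
ee_pos: [0.4561, -0.2669, 0.139]
tcp_rot: [179.9, -0.0, 37.8]
wrist_force: [0.6, -1.1, -2.1]
opening: 0.0547
grasp_force: 37.8
```

```bash
python3 -c "
from h import *
C=look('reel2',[('reel',.13)])
todo([.49,.02,.16],80)
todo([.565,.0225,.16],80)
"
```

```text
6.3 [ 0.4561 -0.2669  0.139 ] [ 1.7993e+02 -1.0000e-02  3.7800e+01] F [ 0.6 -1.1 -2.1] op 0.0547
reel [318.5  75.9] 0.78 [ 0.5451 -0.2372  0.13  ]
reel [254.7 236.9] 0.77 [ 0.454  -0.2672  0.13  ]
reel [182.1  67.7] 0.61 [ 0.5063 -0.1809  0.13  ]
delta [ 0.202  -0.2075 -0.0194] turn -0.737
delta [ 0.2628 -0.1635 -0.019 ] turn -0.737
```

View pics/reel2.png

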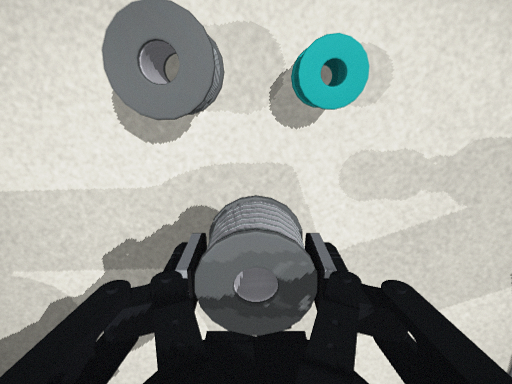

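Wrist view: the reel is held between the pads, its bore at (256,285), with the far lower rim at row 196. I'll check its offset and tilt from the rim pixels.

```bash
python3 -c "
from h import *
C=cam('wrist'); s=bot.get_obs();Rm=rot(s['tcp_rot']);p=np.array(s['ee_pos']);zb=p[2]-.0077
f=lambda px,z:print(px,np.round((Rm.T@(onz(C,px,z)-p))*1000,1))
f((256,285),zb+.046);f((256,231),zb+.046);f((256,334),zb+.046);f((258,196),zb);f((195,283),zb+.046);f((317,283),zb+.046)
"
```

```text
(256, 285) [ -2.2   0.3 -38.3]
(256, 231) [ 25.    0.3 -38.3]
(256, 334) [-30.4   0.4 -38.3]
(258, 196) [24.1  1.7  7.7]
(195, 283) [ -1.  -27.2 -38.4]
(317, 283) [ -1.2  28.  -38.2]
```

{"method": "arm_command", "body": {"series": [[0.025, -0.025, -0.01, -0.1], [0.06, -0.06, -0.02, -0.2], [0.1, -0.1, -0.025, -0.3], [0.135, -0.138, -0.025, -0.4], [0.165, -0.17, -0.025, -0.5]]}}

```text
time: 6.95
ee_pos: [0.4813, -0.0323, 0.1601]
tcp_rot: [-179.9, 0.0, 66.7]
wrist_force: [0.8, 0.5, -1.9]
opening: 0.0547
grasp_force: 38.0
```

```bash
python3 -c "
from h import *
C=look('stand2',[('groove_zone',.072),('stand',0)])
todo([.49,.02,.16],80)
"
```

```text
6.95 [ 0.4813 -0.0323  0.1601] [-1.7992e+02  4.0000e-02  6.6660e+01] F [ 0.8  0.5 -1.9] op 0.0547
groove_zone [334.5  91. ] 0.69 [0.5692 0.0201 0.072 ]
stand [313.1  92.8] 0.88 [0.5664 0.0205 0.    ]
delta [ 0.0505 -0.0124 -0.0001] turn -0.231
```

```bash
python3 -c "
import cv2
a=cv2.imread('pics/stand2.png')[20:180,240:440]
cv2.imwrite('pics/stand2c.png',cv2.resize(a,None,fx=3.6,fy=3.6,interpolation=cv2.INTER_CUBIC))"
```

```text
(no output)
```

View pics/stand2c.png

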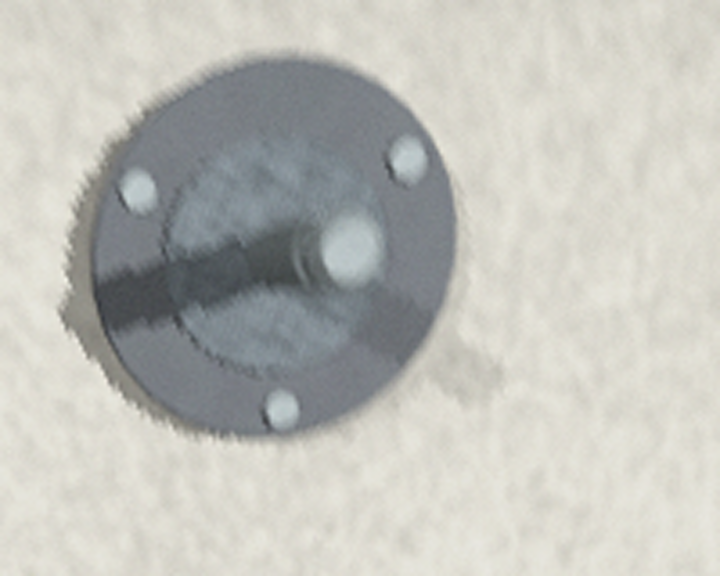

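Stand crop: the disc centre is at full-image (316.5,89.3) and the spindle's bright top at (337.2,89.4). I'll compute the axis and the top height from these.

```bash
python3 -c "
from h import *
C=cam('wrist')
from scipy.optimize import least_squares
b=onz(C,(316.5,89.3),.012);print(b)
for z in (.078,.082,.086,.091): print(z,np.round(onz(C,(337.2,89.4),z),4),proj(C,[b[0],b[1],z]))
r=least_squares(lambda v:np.r_[proj(C,[v[0],v[1],.012])-(316.5,89.3),proj(C,[v[0],v[1],v[2]])-(337.2,89.4)],[.566,.022,.08]);print(r.x,r.fun)
todo([.505,.02,.16],100)
"
```

```text
[0.56835838 0.02424747 0.012     ]
0.078 [0.5699 0.0221 0.078 ] [334.3421207   87.46359071]
0.082 [0.5689 0.0224 0.082 ] [335.77051515  87.31657248]
0.086 [0.5678 0.0228 0.086 ] [337.25228158  87.16406093]
0.091 [0.5666 0.0232 0.091 ] [339.18421007  86.96521621]
[0.56811498 0.02328927 0.08544274] [ 0.0902189   1.05950754 -0.06724623 -0.78972237]
delta [ 0.0579  0.0005 -0.0001] turn -0.583
```

{"method": "arm_command", "body": {"series": [[0.02, 0.013, 0, 0], [0.045, 0.029, 0.005, 0], [0.068, 0.044, 0.01, 0], [0.084, 0.054, 0.015, 0], [0.088, 0.057, 0.02, 0]]}}

```text
time: 7.65
ee_pos: [0.5702, 0.0231, 0.1395]
tcp_rot: [-179.9, 0.1, 66.4]
wrist_force: [-0.5, -0.2, -2.7]
opening: 0.0548
grasp_force: 38.1
```

{"method": "arm_command", "body": {"series": [[0, 0, 0.008, 0], [0, 0, 0.018, 0], [0, 0, 0.026, 0], [0, 0, 0.032, 0], [0, 0, 0.032, 0]]}}

```text
time: 8.15
ee_pos: [0.5687, 0.0236, 0.1083]
tcp_rot: [-179.9, 0.0, 66.4]
wrist_force: [0.1, 0.4, -1.7]
opening: 0.0553
grasp_force: 38.1
```

```bash
python3 -c "
from h import *
s=bot.get_obs();print(s['ee_pos'],s['wrist_force'],s['tcp_rot'],s['torque'])
C=cam('scene');cv2.imwrite('pics/s2.png',cv2.resize(C[0][140:250,220:340],None,fx=5,fy=5,interpolation=cv2.INTER_CUBIC))
todo([.5687,.0258,.10])
C=cam('wrist');cv2.imwrite('pics/w2.png',C[0])
"
```

```text
[0.56871395 0.02355203 0.10832079] [ 0.11204127  0.4420839  -1.73146369] [-1.79937135e+02  3.45488925e-02  6.64281518e+01] [-0.00139058 -0.02034576  0.02761549]
delta [ 0.0018 -0.0012  0.009 ] turn None
```

View pics/w2.png

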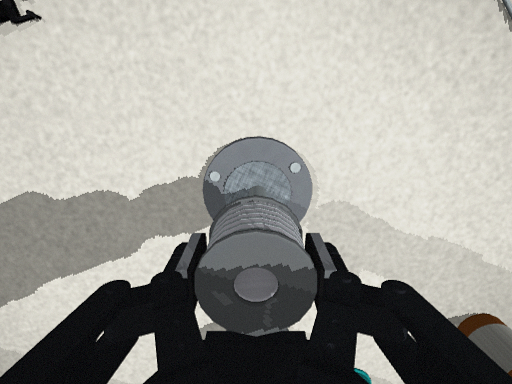

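Wrist view: the disc spans columns 203–313, its far edge is at row 137 and the felt's at about row 161. The reel bore is at (256,285).

```bash
python3 -c "
from h import *
C=cam('wrist'); s=bot.get_obs();Rm=rot(s['tcp_rot']);p=np.array(s['ee_pos'])
f=lambda px,z:print(px,np.round((Rm.T@(onz(C,px,z)-p))*1000,1))
f((258,137),.012);f((258,161),.014);f((203,187),.012);f((313,187),.012);f((223,187),.014);f((292,187),.014)
f((256,285),p[2]+.0383)
"
```

```text
(258, 137) [46.1  0.6 97.7]
(258, 161) [25.7  0.7 95.7]
(203, 187) [  1.4 -48.8  97.7]
(313, 187) [ 1.3 50.2 97.8]
(223, 187) [  2.  -30.5  95.7]
(292, 187) [ 2.  31.1 95.8]
(256, 285) [  0.2  -1.1 -38.3]
```

```bash
cat >> h.py <<'E'
Tc=K0=None
def tf(C,px,zt):   # point in tool frame (mm) at tool-z = zt (m)
    T=np.array(C[4]["T_tool_cam"]);d=T[:3,:3]@((np.linalg.inv(C[1])@np.array([px[0],px[1],1.]))*[1,-1,-1])
    return np.round((T[:3,3]+d*(zt-T[2,3])/d[2])*1000,1)
E
python3 -c "
from h import *
P=[]
for i in range(6):
    C=cam('wrist');s=bot.get_obs();P.append(np.r_[s['ee_pos'],s['tcp_rot'][2]])
print(np.round(P,4))
h=np.mean(P,0)[2]
for px,z in [((258,137),.012),((258,161),.014),((203,187),.012),((313,187),.012),((223,187),.014),((292,187),.014),((256,285),h+.0383),((256,231),h+.0383),((256,334),h+.0383)]: print(px,tf(C,px,h-z))
"
```

```text
[[5.69700e-01 2.39000e-02 1.09800e-01 6.64494e+01]
 [5.69700e-01 2.39000e-02 1.09800e-01 6.64553e+01]
 [5.69700e-01 2.39000e-02 1.09700e-01 6.64582e+01]
 [5.69700e-01 2.39000e-02 1.09700e-01 6.64557e+01]
 [5.69600e-01 2.39000e-02 1.09600e-01 6.64559e+01]
 [5.69600e-01 2.39000e-02 1.09500e-01 6.64537e+01]]
(258, 137) [46.2  0.8 97.7]
(258, 161) [25.8  0.9 95.7]
(203, 187) [  1.4 -48.6  97.7]
(313, 187) [ 1.4 50.5 97.7]
(223, 187) [  2.1 -30.3  95.7]
(292, 187) [ 2.1 31.3 95.7]
(256, 285) [  0.2  -0.9 -38.3]
(256, 231) [ 26.6  -0.9 -38.3]
(256, 334) [-27.3  -0.9 -38.3]
```

{"method": "arm_command", "body": {"series": [[-0.0018, 0.0008, 0, 0], [-0.0035, 0.0015, 0, 0], [-0.0035, 0.0015, 0.003, 0], [-0.0035, 0.0015, 0.007, 0], [-0.0035, 0.0015, 0.01, 0]]}}

```text
time: 9.1
ee_pos: [0.5693, 0.02, 0.0987]
tcp_rot: [-180.0, 0.0, 66.4]
wrist_force: [-0.7, -0.3, -2.0]
opening: 0.055
grasp_force: 38.1
```

{"method": "arm_command", "body": {"series": [[0, 0, 0.002, 0], [0, 0, 0.004, 0], [0, 0, 0.006, 0], [0, 0, 0.008, 0], [0, 0, 0.01, 0]]}}

```text
time: 9.6
ee_pos: [0.5695, 0.0201, 0.0891]
tcp_rot: [180.0, -0.0, 66.5]
wrist_force: [0.3, -0.1, -2.0]
opening: 0.0554
grasp_force: 38.1
```

```bash
cat >> h.py <<'E'
def st():
    s=bot.get_obs();Rm=rot(s["tcp_rot"])
    print(round(s["time"],2),np.round(s["ee_pos"],4),np.round(s["tcp_rot"],2),"Ftool",np.round(Rm.T@s["wrist_force"],2),"Ttool",np.round(Rm.T@s["torque"],3),"op",round(s["opening"],4),round(s["grasp_force"],1))
E
python3 -c "
from h import *
st()"
```

```text
9.6 [0.5695 0.0201 0.0891] [180.    -0.    66.45] Ftool [0.   0.37 2.05] Ttool [ 0.017 -0.002  0.03 ] op 0.0554 38.1
```

{"method": "arm_command", "body": {"series": [[0, 0, 0.002, 0], [0, 0, 0.004, 0], [0, 0, 0.006, 0], [0, 0, 0.007, 0], [0, 0, 0.008, 0]]}}

```text
time: 10.1
ee_pos: [0.5694, 0.0201, 0.0811]
tcp_rot: [-180.0, 0.0, 66.5]
wrist_force: [-0.0, -0.1, -2.3]
opening: 0.0549
grasp_force: 38.1
```

{"method": "arm_command", "body": {"series": [[0, 0, 0.003, 0], [0, 0, 0.006, 0], [0, 0, 0.009, 0], [0, 0, 0.012, 0], [0, 0, 0.015, 0]]}}

```text
time: 10.6
ee_pos: [0.5694, 0.0201, 0.0659]
tcp_rot: [-180.0, 0.0, 66.5]
wrist_force: [-0.7, 0.9, -2.0]
opening: 0.0548
grasp_force: 38.1
```

```bash
python3 -c "
from h import *
st()
C=cam('wrist');cv2.imwrite('pics/w3.png',cv2.resize(C[0][120:384,150:370],None,fx=2.2,fy=2.2))"
```

```text
10.6 [0.5694 0.0201 0.0659] [-1.7999e+02  1.0000e-02  6.6450e+01] Ftool [ 0.56 -0.96  2.02] Ttool [ 0.004 -0.048  0.043] op 0.0548 38.1
```

View pics/w3.png

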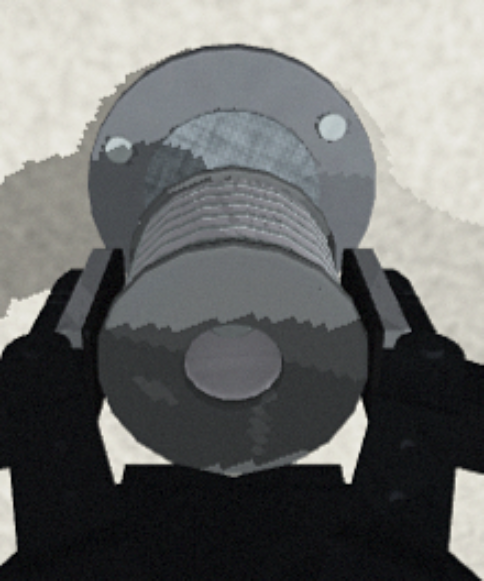

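The crop shows the reel over the disc centre. Its underside is at about 58 mm with no contact force, so the spindle is inside the bore. Continuing down.

{"method": "arm_command", "body": {"series": [[0, 0, 0.006, 0], [0, 0, 0.012, 0], [0, 0, 0.019, 0], [0, 0, 0.025, 0], [0, 0, 0.03, 0]]}}

```text
time: 11.15
ee_pos: [0.5692, 0.0201, 0.0354]
tcp_rot: [-180.0, 0.0, 66.5]
wrist_force: [-0.1, 0.4, -1.8]
opening: 0.0549
grasp_force: 38.1
```

{"method": "arm_command", "body": {"series": [[0, 0, 0.003, 0], [0, 0, 0.006, 0], [0, 0, 0.009, 0], [0, 0, 0.0105, 0], [0, 0, 0.012, 0]]}}

```text
time: 11.65
ee_pos: [0.5695, 0.0201, 0.0242]
tcp_rot: [180.0, -0.0, 66.5]
wrist_force: [0.1, -0.9, -2.3]
opening: 0.0549
grasp_force: 38.1
```

{"method": "arm_command", "body": {"series": [[0, 0, 0.0008, 0], [0, 0, 0.0015, 0], [0, 0, 0.002, 0], [0, 0, 0.0025, 0], [0, 0, 0.003, 0]]}}

```text
time: 12.15
ee_pos: [0.5695, 0.0201, 0.0217]
tcp_rot: [180.0, -0.0, 66.5]
wrist_force: [-3.7, 0.5, 4.6]
opening: 0.0547
grasp_force: 38.7
```

{"method": "arm_command", "body": {"series": [[0, 0, 0, 0], [0, 0, 0, 0], [0, 0, 0, 0], [0, 0, 0, 0], [0, 0, 0, 0]], "hand": 0.085}}

```text
time: 12.65
ee_pos: [0.5695, 0.0201, 0.0213]
tcp_rot: [180.0, -0.0, 66.4]
wrist_force: [0.0, 0.4, 1.1]
opening: 0.0852
grasp_force: 0.0
```

{"method": "arm_command", "body": {"series": [[0, 0, -0.01, 0], [0, 0, -0.03, 0], [0, 0, -0.06, 0], [0, 0, -0.1, 0], [0, 0, -0.13, 0]]}}

```text
time: 13.15
ee_pos: [0.5697, 0.0201, 0.1545]
tcp_rot: [179.9, -0.1, 66.5]
wrist_force: [1.1, 0.5, 0.4]
opening: 0.0847
grasp_force: 0.0
```

```bash
python3 -c "
from h import *
C=look('after',[('groove_zone',.072),('reel',.014)])
for r in bot.find_in('wrist','reel'): print(np.round(r['location'],1),r['confidence'],np.round(onz(C,r['location'],.06),4))
todo([.44,.230,.12],166.5)
"
```

```text
13.15 [0.5697 0.0201 0.1545] [ 1.7989e+02 -5.0000e-02  6.6450e+01] F [1.1 0.5 0.4] op 0.0847
groove_zone [256.7 193.2] 0.63 [0.57  0.021 0.072]
reel [254.3 309.5] 0.94 [ 0.4985 -0.1365  0.014 ]
reel [254.7 176. ] 0.77 [0.5678 0.0206 0.014 ]
reel [337.8 351.8] 0.48 [ 0.5718 -0.2431  0.014 ]
[253.3 311.7] 0.9 [ 0.513  -0.1013  0.06  ]
[254.1 180.1] 0.73 [0.5711 0.0293 0.06  ]
[328.  339.6] 0.68 [ 0.5722 -0.1677  0.06  ]
delta [ 0.1405 -0.203   0.0321] turn -1.746
```

{"method": "arm_command", "body": {"series": [[0.028, -0.04, 0, -0.15], [0.056, -0.08, 0, -0.3], [0.084, -0.12, 0, -0.45], [0.112, -0.16, 0.01, -0.6], [0.14, -0.2, 0.02, -0.75]]}}

```text
time: 13.85
ee_pos: [0.4404, 0.2294, 0.13]
tcp_rot: [-179.9, 0.0, 109.8]
wrist_force: [0.2, -0.2, -0.3]
opening: 0.0853
grasp_force: 0.0
```

{"method": "arm_command", "body": {"series": [[0, 0, 0, -0.15], [0, 0, 0, -0.3], [0, 0, 0.005, -0.45], [0, 0, 0.01, -0.6], [0, 0, 0.01, -0.75]]}}

```text
time: 14.35
ee_pos: [0.441, 0.2279, 0.1192]
tcp_rot: [-179.9, -0.1, 152.8]
wrist_force: [-0.7, -0.6, -0.6]
opening: 0.0852
grasp_force: 0.0
```

{"method": "arm_command", "body": {"series": [[0, 0, 0.005, -0.12], [0, 0, 0.01, -0.24], [0, 0, 0.015, -0.24], [0, 0, 0.015, -0.24], [0, 0, 0.015, -0.24]]}}

```text
time: 14.85
ee_pos: [0.4418, 0.2282, 0.1058]
tcp_rot: [-180.0, -0.0, 166.0]
wrist_force: [0.6, -0.8, 0.5]
opening: 0.0852
grasp_force: 0.0
```

```bash
python3 -c "
from h import *
C=look('clip2',[('clip',0),('clip_grip',.0065),('clip_noses',.0025)])
g=cv2.cvtColor(C[0],cv2.COLOR_BGR2GRAY)[120:235,200:320]
n,l,s,c=cv2.connectedComponentsWithStats((g<50).astype(np.uint8))
for i in range(1,n):
    if s[i,4]>60:
        x,y,w,h,a=s[i]
        print(x+200,y+120,w,h,a)
        m=l==i
        for r in range(y,y+h,3):
            q=np.where(m[r])[0]; print(r+120,q.min()+200,q.max()+200,len(q),end=' | ')
"
```

```text
14.85 [0.4418 0.2282 0.1058] [-1.7997e+02 -4.0000e-02  1.6599e+02] F [ 0.6 -0.8  0.5] op 0.0852
clip [262.3 203.7] 0.82 [0.458 0.23  0.   ]
clip_grip [262.5 182.3] 0.69 [0.4354 0.2355 0.0065]
clip_noses [262.2 208.9] 0.56 [0.4621 0.2289 0.0025]
252 167 23 51 600
167 257 265 9 | 170 254 266 13 | 173 254 266 13 | 176 254 266 13 | 179 254 267 14 | 182 254 266 13 | 185 255 267 13 | 188 255 267 13 | 191 255 267 13 | 194 255 268 14 | 197 252 270 19 | 200 252 271 20 | 203 253 271 4 | 206 253 271 5 | 209 253 271 7 | 212 253 272 10 | 215 252 274 7 |
```

```bash
python3 -c "
from h import *
C=cam('wrist');h=.1058
for px,z in [((260,170),.013),((261.2,194),.013),((261.6,200),.005),((262.8,216.5),.005),((260,167),0.0)]: print(px,tf(C,px,h-z))
"
```

```text
(260, 170) [21.   3.2 92.8]
(261.2, 194) [-1.   4.4 92.8]
(261.6, 200) [ -9.7   5.  100.8]
(262.8, 216.5) [-26.3   6.2 100.8]
(260, 167) [ 20.5   3.4 105.8]
```

{"method": "arm_command", "body": {"series": [[0.002, 0.001, 0.02, -0.02], [0.004, 0.002, 0.04, -0.04], [0.006, 0.003, 0.06, -0.063], [0.0075, 0.004, 0.08, -0.063], [0.0075, 0.004, 0.08, -0.063]], "hand": 0.045}}

```text
time: 15.6
ee_pos: [0.4342, 0.2333, 0.0239]
tcp_rot: [-179.9, -0.2, 169.7]
wrist_force: [-0.0, -0.2, 0.9]
opening: 0.045
grasp_force: 0.0
```

```bash
python3 -c "
from h import *
st()
C=cam('wrist');cv2.imwrite('pics/w4.png',cv2.resize(C[0][120:384,130:390],None,fx=2.2,fy=2.2))"
```

```text
15.6 [0.4342 0.2333 0.0239] [-179.86   -0.18  169.74] Ftool [ 0.01 -0.22 -0.91] Ttool [-0.037 -0.005  0.031] op 0.045 0.0
```

View pics/w4.png

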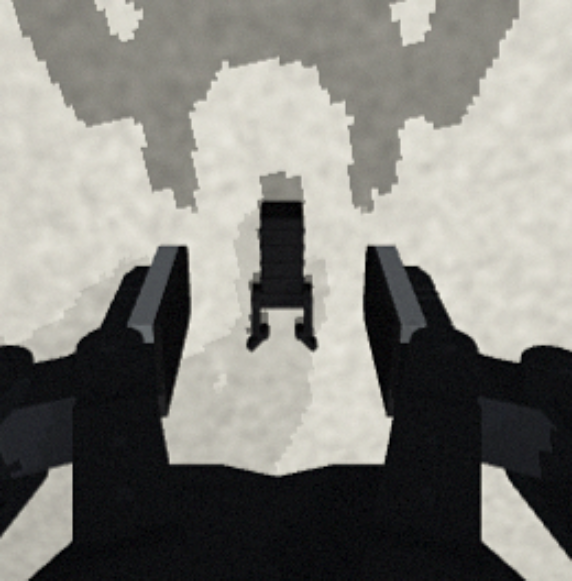

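Wrist crop: the clip grip is centred between the pads and square to them. Descending the rest and closing.

{"method": "arm_command", "body": {"series": [[0, 0.001, 0.007, 0], [0, 0.001, 0.014, 0], [0, 0.001, 0.018, 0], [0, 0.001, 0.0205, 0], [0, 0.001, 0.0205, 0]], "hand": 0.025}}

```text
time: 16.15
ee_pos: [0.4358, 0.2349, 0.0055]
tcp_rot: [-180.0, -0.0, 169.8]
wrist_force: [0.0, 0.0, -0.8]
opening: 0.0251
grasp_force: 0.0
```

{"method": "arm_command", "body": {"series": [[0, 0, 0, 0], [0, 0, 0, 0], [0, 0, 0, 0], [0, 0, 0, 0], [0, 0, 0, 0]], "hand": 0.005, "grip_force": 35}}

```text
time: 16.65
ee_pos: [0.4361, 0.2351, 0.006]
tcp_rot: [180.0, 0.0, 169.8]
wrist_force: [0.0, -0.0, 3.9]
opening: 0.0106
grasp_force: 35.7
```

{"method": "arm_command", "body": {"series": [[0, 0, -0.005, 0], [0, 0, -0.015, 0], [0, 0, -0.035, 0], [0, 0, -0.06, 0], [0, 0, -0.08, 0]]}}

```text
time: 17.15
ee_pos: [0.4361, 0.2351, 0.0878]
tcp_rot: [180.0, 0.0, 169.8]
wrist_force: [0.7, 0.2, -1.0]
opening: 0.0111
grasp_force: 35.4
```

```bash
python3 -c "
from h import *
C=look('clip3',[])
todo([.506,.031,.09],169.8)
g=cv2.cvtColor(C[0],cv2.COLOR_BGR2GRAY)
for r in range(170,300,4):
    q=np.where(g[r,200:315]<50)[0]+200
    print(r,q.min() if len(q) else 0,q.max() if len(q) else 0,len(q),end=' | ')
for k in ('clip','clip_noses','clip_grip'):
  for r in bot.mark_of('wrist',k): print(k,np.round(r['location'],1),round(r['confidence'],2),tf(C,r['location'],{'clip':.006,'clip_noses':.0035,'clip_grip':-.0005}[k]))
"
```

```text
17.15 [0.4361 0.2351 0.0878] [1.7996e+02 5.0000e-02 1.6976e+02] F [ 0.7  0.2 -1. ] op 0.0111
delta [-0.1041 -0.1892  0.0008] turn -0.001
170 0 0 0 | 174 0 0 0 | 178 0 0 0 | 182 0 0 0 | 186 0 0 0 | 190 0 0 0 | 194 0 0 0 | 198 0 0 0 | 202 0 0 0 | 206 0 0 0 | 210 0 0 0 | 214 0 0 0 | 218 0 0 0 | 222 246 265 20 | 226 245 265 21 | 230 243 268 26 | 234 243 268 26 | 238 242 269 28 | 242 221 290 50 | 246 219 291 52 | 250 218 292 55 | 254 217 293 55 | 258 216 294 59 | 262 215 295 59 | 266 214 296 72 | 270 210 301 86 | 274 208 302 75 | 278 202 308 86 | 282 200 314 101 | 286 200 314 101 | 290 200 314 94 | 294 200 314 92 | 298 200 314 92 | clip [253. 275.] 0.93 [-23.7  -2.2   6. ]
clip_noses [258.3 280.6] 0.95 [-26.    1.1   3.5]
clip_grip [253.3 245.8] 0.72 [ 0.4 -1.9 -0.5]
```

{"method": "arm_command", "body": {"series": [[-0.015, -0.035, 0, 0], [-0.04, -0.075, 0, 0], [-0.065, -0.115, 0, 0], [-0.09, -0.155, 0, 0], [-0.102, -0.18, 0, 0]]}}

```text
time: 17.85
ee_pos: [0.5044, 0.0369, 0.0845]
tcp_rot: [-180.0, -0.1, 169.7]
wrist_force: [-0.1, 0.7, 0.6]
opening: 0.0106
grasp_force: 35.4
```

{"method": "arm_command", "body": {"series": [[-0.002, -0.006, 0, 0], [-0.002, -0.009, 0, 0], [-0.002, -0.009, 0, 0], [-0.002, -0.009, 0, 0], [-0.002, -0.009, 0, 0]]}}

```text
time: 18.35
ee_pos: [0.5044, 0.0315, 0.0857]
tcp_rot: [180.0, -0.0, 169.8]
wrist_force: [0.9, -0.1, 0.1]
opening: 0.0108
grasp_force: 35.4
```

```bash
python3 -c "
from h import *
C=look('groove1',[('groove_zone',.072),('clip',.082),('clip_noses',.085),('reel',.014)])
cv2.imwrite('pics/g1.png',cv2.resize(C[0][215:365,190:330],None,fx=4,fy=4,interpolation=cv2.INTER_CUBIC))
"
```

```text
18.35 [0.5044 0.0315 0.0857] [179.99  -0.   169.84] F [ 0.9 -0.1  0.1] op 0.0108
groove_zone [256.5 313.1] 0.57 [0.5633 0.021  0.072 ]
clip [256.3 278. ] 0.63 [0.5282 0.0271 0.082 ]
reel [ 50.3 217.4] 0.83 [ 0.488  -0.1397  0.014 ]
reel [255.3 269.1] 0.77 [0.5675 0.0194 0.014 ]
```

View pics/g1.png

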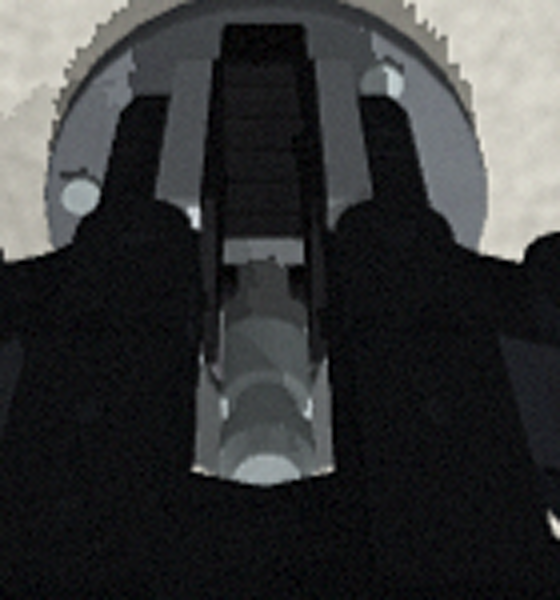

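The crop shows the spindle between the jaws at column 256, with the lower shoulder rim near row 308, the cap's lower rim near row 322 and the bright top near row 332. I'll work out the heights from these.

```bash
python3 -c "
from h import *
im=cv2.imread('pics/groove1.png');g=cv2.cvtColor(im,cv2.COLOR_BGR2GRAY)
print([(r,int(g[r,255:258].mean())) for r in range(290,340)])
C=cam('wrist');T=np.array(C[4]['T_tool_cam'])
def zat(px,x):
    d=T[:3,:3]@((np.linalg.inv(C[1])@np.array([px[0],px[1],1.]))*[1,-1,-1]);k=(x-T[0,3])/d[0];return (T[:3,3]+k*d)*1000
h=85.7
for a in (-.063,-.065,-.067):
    print(a,[ (r,np.round(h-zat((256.3,r),a+.008)[2],1)) for r in (306,307.7,309,320,321.7,323,328.7)], 'y',zat((256.3,308),a)[1],'farTop',h-zat((256.3,336),a-.006)[2])
st()
"
```

```text
[(290, 58), (291, 59), (292, 58), (293, 59), (294, 68), (295, 81), (296, 80), (297, 80), (298, 80), (299, 79), (300, 79), (301, 80), (302, 79), (303, 77), (304, 70), (305, 66), (306, 67), (307, 76), (308, 87), (309, 84), (310, 74), (311, 66), (312, 66), (313, 68), (314, 68), (315, 70), (316, 69), (317, 66), (318, 67), (319, 67), (320, 69), (321, 76), (322, 79), (323, 79), (324, 80), (325, 80), (326, 85), (327, 86), (328, 118), (329, 165), (330, 160), (331, 160), (332, 162), (333, 158), (334, 161), (335, 149), (336, 64), (337, 9), (338, 15), (339, 15)]
-0.063 [(306, np.float64(70.7)), (307.7, np.float64(72.3)), (309, np.float64(73.6)), (320, np.float64(83.4)), (321.7, np.float64(84.8)), (323, np.float64(85.9)), (328.7, np.float64(90.4))] y -0.06195639017897816 farTop 82.46843975324359
-0.065 [(306, np.float64(68.4)), (307.7, np.float64(70.0)), (309, np.float64(71.3)), (320, np.float64(81.2)), (321.7, np.float64(82.7)), (323, np.float64(83.8)), (328.7, np.float64(88.4))] y -0.05412669572730166 farTop 80.53444033195301
-0.067 [(306, np.float64(66.1)), (307.7, np.float64(67.8)), (309, np.float64(69.0)), (320, np.float64(79.1)), (321.7, np.float64(80.6)), (323, np.float64(81.7)), (328.7, np.float64(86.4))] y -0.046297001275625055 farTop 78.6004409106624
18.65 [0.5046 0.0308 0.0858] [180.     0.   169.78] Ftool [-1.26  0.12 -0.23] Ttool [-0.001  0.051 -0.013] op 0.0104 35.4
```

{"method": "arm_command", "body": {"series": [[0, 0, 0.004, 0], [0, 0, 0.008, 0], [-0.005, 0, 0.0113, 0], [-0.01, 0, 0.0113, 0], [-0.015, 0, 0.0113, 0]]}}

```text
time: 19.15
ee_pos: [0.5199, 0.0277, 0.0743]
tcp_rot: [-180.0, -0.0, 169.7]
wrist_force: [-1.1, 0.8, -0.9]
opening: 0.0107
grasp_force: 35.4
```

{"method": "arm_command", "body": {"series": [[-0.0025, 0, 0, 0], [-0.005, 0, 0, 0], [-0.007, 0, 0, 0], [-0.009, 0, 0, 0], [-0.01, 0, 0, 0]]}}

```text
time: 19.65
ee_pos: [0.5294, 0.026, 0.0745]
tcp_rot: [180.0, 0.0, 169.8]
wrist_force: [0.9, -0.5, -0.6]
opening: 0.0107
grasp_force: 35.4
```

```bash
cat >> h.py <<'E'
def pr(ax=(.5686,.0204)):
    st();s=bot.get_obs();Rm=rot(s["tcp_rot"]);d=Rm.T@(np.array([*ax,0])-s["ee_pos"])
    print("axis in tool mm",np.round(d[:2]*1000,2),"bore dist",round(-d[0]*1000-24.7,2),"underside",round(s["ee_pos"][2]*1000-6,2))
E
python3 -c "
from h import *
pr()
C=cam('wrist');cv2.imwrite('pics/g2.png',C[0])
g=cv2.cvtColor(C[0],cv2.COLOR_BGR2GRAY)
print([(r,int(g[r,255:258].mean())) for r in range(262,330,1)])
for k in ('clip','groove_zone'):
  for r in bot.mark_of('wrist',k): print(k,np.round(r['location'],1),round(r['confidence'],2))
"
```

```text
19.65 [0.5294 0.026  0.0745] [1.8000e+02 1.0000e-02 1.6975e+02] Ftool [-0.97 -0.32  0.62] Ttool [ 0.009 -0.04   0.006] op 0.0107 35.4
axis in tool mm [-39.59   1.44] bore dist 14.89 underside 68.51
[(262, 23), (263, 23), (264, 24), (265, 21), (266, 23), (267, 20), (268, 17), (269, 25), (270, 21), (271, 25), (272, 21), (273, 24), (274, 42), (275, 73), (276, 70), (277, 70), (278, 71), (279, 70), (280, 69), (281, 69), (282, 70), (283, 70), (284, 69), (285, 69), (286, 74), (287, 89), (288, 90), (289, 88), (290, 77), (291, 70), (292, 67), (293, 72), (294, 70), (295, 68), (296, 71), (297, 70), (298, 69), (299, 70), (300, 73), (301, 81), (302, 81), (303, 82), (304, 84), (305, 83), (306, 90), (307, 86), (308, 125), (309, 187), (310, 188), (311, 185), (312, 177), (313, 166), (314, 167), (315, 167), (316, 171), (317, 171), (318, 168), (319, 163), (320, 162), (321, 162), (322, 160), (323, 179), (324, 209), (325, 207), (326, 207), (327, 208), (328, 210), (329, 211)]
clip [254.7 276.5] 0.89
groove_zone [260.8 296.8] 0.84
```

```bash
python3 -c "
from h import *
C=cam('wrist');T=np.array(C[4]['T_tool_cam'])
p1=np.array([.5046,.0310,.0857]);p2=np.array([.5294,.0260,.0745]);
dr=np.array([.9839,-.1781]);x0=p1[:2]@dr
def ry(row,p):
    d=T[:3,:3]@((np.linalg.inv(C[1])@np.array([256,row,1.]))*[1,-1,-1])
    o=T[:3,3]; # to (forward,z): forward=-toolx, z=-toolz
    return np.array([p[:2]@dr-x0-o[0], p[2]-o[2]])*1000,np.array([-d[0],-d[2]])
for a,b in [(307,286.5),(310.3,290.5),(320.5,300.5),(328,308)]:
    o1,d1=ry(a,p1);o2,d2=ry(b,p2);k=np.linalg.solve(np.c_[d1,-d2],o2-o1);print(a,b,np.round(o1+k[0]*d1,1))
print('axis fwd',np.round((np.array([.5686,.0204])@dr-x0)*1000,1))
"
```

```text
307 286.5 [55.6 71. ]
310.3 290.5 [59.9 69.2]
320.5 300.5 [58.1 80.4]
328 308 [57.4 87.5]
axis fwd 64.9
```

```bash
python3 -c "
from h import *
g=cv2.cvtColor(cv2.imread('pics/g2.png'),cv2.COLOR_BGR2GRAY)
for r in (278,284,288,296,300,304,307): print(r,[int(v) for v in g[r,236:282]])
for r in range(308,324,3):
    q=np.where(g[r,225:290]>140)[0]+225; print(r,q.min(),q.max())
C=cam('wrist')
for u in (256,257,258,259,260,261): print(u,tf(C,(u,312),-.012)[1],tf(C,(u,286),.0035)[1])
"
```

```text
278 [13, 10, 16, 11, 31, 36, 33, 30, 12, 26, 83, 66, 65, 69, 72, 70, 71, 73, 72, 71, 69, 73, 74, 70, 73, 72, 74, 89, 87, 88, 7, 10, 30, 29, 32, 26, 22, 9, 16, 15, 10, 17, 12, 15, 10, 15]
284 [16, 12, 8, 18, 26, 30, 36, 34, 10, 8, 10, 8, 12, 42, 75, 72, 71, 71, 67, 70, 69, 69, 71, 70, 72, 71, 17, 1, 8, 6, 5, 16, 35, 14, 21, 14, 11, 16, 13, 16, 15, 20, 16, 17, 18, 17]
288 [14, 18, 22, 13, 28, 34, 37, 33, 15, 20, 25, 12, 19, 58, 75, 87, 85, 93, 94, 93, 94, 85, 90, 88, 88, 94, 55, 0, 7, 9, 8, 14, 33, 12, 15, 11, 10, 12, 14, 13, 21, 16, 12, 18, 13, 14]
296 [13, 20, 19, 16, 16, 19, 28, 24, 32, 124, 177, 114, 83, 84, 65, 67, 65, 71, 75, 71, 69, 74, 73, 71, 71, 71, 71, 70, 69, 74, 69, 11, 29, 27, 28, 11, 16, 7, 16, 14, 15, 8, 15, 9, 11, 11]
300 [13, 17, 10, 14, 28, 32, 27, 28, 41, 100, 95, 58, 65, 65, 72, 69, 69, 70, 72, 72, 73, 74, 78, 76, 76, 76, 73, 75, 66, 76, 71, 24, 32, 27, 32, 54, 10, 13, 9, 6, 15, 15, 14, 20, 11, 15]
304 [12, 12, 14, 45, 139, 24, 25, 32, 58, 80, 62, 78, 92, 97, 95, 96, 92, 83, 87, 83, 87, 83, 82, 84, 88, 92, 86, 90, 90, 83, 74, 47, 30, 22, 40, 107, 8, 17, 18, 16, 19, 11, 11, 14, 12, 24]
307 [14, 15, 15, 21, 81, 98, 98, 97, 94, 72, 96, 104, 104, 99, 95, 93, 92, 89, 87, 84, 83, 91, 86, 90, 94, 88, 94, 91, 83, 84, 80, 100, 96, 108, 103, 65, 2, 11, 10, 14, 17, 10, 12, 18, 16, 13]Traceback (most recent call last):
  File "<string>", line 6, in <module>
    q=np.where(g[r,225:290]>140)[0]+225; print(r,q.min(),q.max())
                                                 ~~~~~^^
    return umr_minimum(a, axis, None, out, keepdims, initial, where)
ValueError: zero-size array to reduction operation minimum which has no identity
```

{"method": "arm_command", "body": {"series": [[0, 0, -0.001, 0], [0, 0, -0.003, 0], [-0.001, 0, -0.003, 0], [-0.002, 0, -0.003, 0], [-0.003, 0, -0.003, 0]]}}

```text
time: 20.35
ee_pos: [0.5323, 0.0255, 0.0775]
tcp_rot: [180.0, 0.0, 169.8]
wrist_force: [0.2, 0.7, 0.0]
opening: 0.0104
grasp_force: 35.4
```

{"method": "arm_command", "body": {"series": [[-0.0003, 0, 0, 0], [-0.0006, 0, 0, 0], [-0.001, 0, 0, 0], [-0.001, 0, 0, 0], [-0.001, 0, 0, 0]]}}

```text
time: 20.85
ee_pos: [0.5331, 0.0254, 0.0774]
tcp_rot: [180.0, -0.0, 169.8]
wrist_force: [-1.1, 0.6, -0.2]
opening: 0.0104
grasp_force: 35.4
```

```bash
python3 -c "
from h import *
pr()"
```

```text
20.85 [0.5331 0.0254 0.0774] [ 1.7999e+02 -2.0000e-02  1.6976e+02] Ftool [1.16 0.39 0.16] Ttool [-0.084  0.099  0.027] op 0.0104 35.4
axis in tool mm [-35.9    1.37] bore dist 11.2 underside 71.39
```

{"method": "arm_command", "body": {"series": [[-0.0003, 0, 0, 0], [-0.0006, 0, 0, 0], [-0.001, 0, 0, 0], [-0.001, 0, 0, 0], [-0.001, 0, 0, 0]]}}

```text
time: 21.35
ee_pos: [0.5339, 0.0255, 0.0773]
tcp_rot: [180.0, -0.0, 169.8]
wrist_force: [-4.1, 3.8, -0.5]
opening: 0.0105
grasp_force: 35.3
```

{"method": "arm_command", "body": {"series": [[-0.0003, 0, 0, 0], [-0.0006, 0, 0, 0], [-0.001, 0, 0, 0], [-0.001, 0, 0, 0], [-0.001, 0, 0, 0]]}}

```text
time: 21.85
ee_pos: [0.5346, 0.0255, 0.0772]
tcp_rot: [180.0, -0.1, 169.8]
wrist_force: [-5.6, 4.9, -0.5]
opening: 0.0108
grasp_force: 35.4
```

{"method": "arm_command", "body": {"series": [[0.001, 0.0005, 0, 0], [0.001, 0.001, 0, 0], [0.001, 0.001, 0, 0], [0.0005, 0.001, 0, 0], [0, 0.001, 0, 0]]}}

```text
time: 22.35
ee_pos: [0.5351, 0.0261, 0.0774]
tcp_rot: [180.0, -0.0, 169.8]
wrist_force: [-4.0, 3.5, -0.2]
opening: 0.0106
grasp_force: 35.4
```

```bash
python3 -c "
from h import *
pr()
C=cam('wrist');g=cv2.cvtColor(C[0],cv2.COLOR_BGR2GRAY);cv2.imwrite('pics/g3.png',C[0])
print([(r,int(g[r,255:258].mean())) for r in range(274,306,1)])
for r in (284,288,292,296,300,304): print(r,[int(v) for v in g[r,238:278]])
"
```

```text
22.35 [0.5351 0.0261 0.0774] [ 1.7999e+02 -3.0000e-02  1.6976e+02] Ftool [4.53 2.77 0.2 ] Ttool [-0.625  0.888 -0.114] op 0.0106 35.4
axis in tool mm [-33.97   0.34] bore dist 9.27 underside 71.42
[(274, 45), (275, 74), (276, 82), (277, 90), (278, 91), (279, 83), (280, 71), (281, 71), (282, 72), (283, 70), (284, 69), (285, 70), (286, 70), (287, 71), (288, 72), (289, 79), (290, 83), (291, 82), (292, 82), (293, 87), (294, 87), (295, 83), (296, 110), (297, 170), (298, 170), (299, 171), (300, 169), (301, 170), (302, 167), (303, 169), (304, 166), (305, 165)]
284 [16, 9, 16, 38, 34, 35, 6, 5, 12, 10, 5, 30, 74, 71, 73, 72, 70, 70, 67, 72, 73, 71, 73, 71, 60, 29, 12, 1, 8, 5, 29, 30, 27, 19, 18, 12, 16, 13, 15, 14]
288 [19, 13, 27, 34, 36, 34, 7, 38, 71, 69, 66, 67, 68, 68, 71, 68, 72, 70, 72, 74, 78, 68, 74, 69, 70, 67, 69, 71, 35, 13, 28, 31, 32, 23, 8, 16, 14, 13, 18, 12]
292 [22, 12, 24, 26, 30, 30, 21, 54, 72, 87, 95, 90, 91, 86, 83, 82, 79, 80, 85, 81, 89, 90, 92, 90, 90, 79, 85, 89, 66, 10, 26, 27, 14, 12, 11, 8, 15, 9, 18, 12]
296 [25, 9, 12, 30, 31, 25, 28, 106, 99, 101, 98, 95, 93, 90, 91, 99, 109, 108, 112, 112, 109, 109, 92, 89, 96, 99, 98, 98, 99, 7, 30, 29, 19, 19, 11, 15, 13, 14, 14, 13]
300 [16, 10, 29, 29, 28, 32, 44, 114, 106, 102, 122, 161, 173, 167, 163, 166, 168, 170, 172, 166, 169, 165, 167, 168, 169, 169, 138, 106, 102, 27, 28, 33, 30, 32, 13, 14, 19, 14, 13, 6]
304 [8, 42, 137, 22, 27, 34, 81, 128, 118, 157, 175, 167, 168, 169, 170, 169, 168, 166, 165, 168, 167, 165, 166, 163, 159, 158, 164, 172, 128, 57, 21, 21, 41, 107, 11, 11, 11, 14, 11, 3]
```

{"method": "arm_command", "body": {"series": [[0.0005, 0.0005, 0, 0], [0.0005, 0.001, 0, 0], [0.0003, 0.0012, 0, 0], [0, 0.0012, 0, 0], [0, 0.0012, 0, 0]]}}

```text
time: 22.9
ee_pos: [0.5353, 0.0269, 0.0774]
tcp_rot: [-180.0, -0.0, 169.7]
wrist_force: [-4.4, -0.7, 0.2]
opening: 0.0106
grasp_force: 35.5
```

```bash
python3 -c "
from h import *
pr()"
```

```text
22.9 [0.5353 0.0269 0.0774] [-1.7997e+02 -3.0000e-02  1.6974e+02] Ftool [ 4.19 -1.42 -0.15] Ttool [0.351 0.815 0.054] op 0.0106 35.5
axis in tool mm [-33.99  -0.41] bore dist 9.29 underside 71.39
```

{"method": "arm_command", "body": {"series": [[0, -0.0004, 0, 0], [-0.0003, -0.0004, 0, 0], [-0.0006, -0.0004, 0, 0], [-0.0008, -0.0004, 0, 0], [-0.0008, -0.0004, 0, 0]]}}

```text
time: 23.4
ee_pos: [0.5357, 0.0267, 0.0773]
tcp_rot: [-180.0, -0.1, 169.8]
wrist_force: [-6.3, -0.2, -0.0]
opening: 0.0106
grasp_force: 35.4
```

```bash
python3 -c "
from h import *
pr()"
```

```text
23.4 [0.5357 0.0267 0.0773] [-1.8000e+02 -6.0000e-02  1.6976e+02] Ftool [ 6.21 -1.28  0.06] Ttool [0.237 1.287 0.059] op 0.0106 35.4
axis in tool mm [-33.54  -0.33] bore dist 8.84 underside 71.28
```

{"method": "arm_command", "body": {"series": [[-0.0003, -0.0003, 0, 0], [-0.0006, -0.0003, 0, 0], [-0.0009, -0.0003, 0, 0], [-0.0009, -0.0003, 0, 0], [-0.0009, -0.0003, 0, 0]]}}

```text
time: 23.9
ee_pos: [0.5369, 0.0263, 0.0773]
tcp_rot: [180.0, -0.0, 169.8]
wrist_force: [-5.4, 1.5, -0.7]
opening: 0.0106
grasp_force: 35.3
```

```bash
python3 -c "
from h import *
pr()"
```

```text
23.9 [0.5369 0.0263 0.0773] [ 1.7999e+02 -3.0000e-02  1.6976e+02] Ftool [5.61 0.48 0.65] Ttool [-0.036  1.125 -0.019] op 0.0106 35.3
axis in tool mm [-32.33  -0.19] bore dist 7.63 underside 71.32
```

{"method": "arm_command", "body": {"series": [[-0.0004, 0, 0, 0], [-0.0008, 0, 0, 0], [-0.0012, 0, 0, 0], [-0.0012, 0, 0, 0], [-0.0012, 0, 0, 0]]}}

```text
time: 24.4
ee_pos: [0.539, 0.0259, 0.0777]
tcp_rot: [180.0, 0.1, 169.8]
wrist_force: [0.9, 0.1, -1.3]
opening: 0.0107
grasp_force: 35.2
```

{"method": "arm_command", "body": {"series": [[-0.0004, 0, 0, 0], [-0.0008, 0, 0, 0], [-0.0012, 0, 0, 0], [-0.0012, 0, 0, 0], [-0.0012, 0, 0, 0]]}}

```text
time: 24.9
ee_pos: [0.5401, 0.0257, 0.0778]
tcp_rot: [180.0, 0.1, 169.8]
wrist_force: [4.8, -0.2, 0.5]
opening: 0.0105
grasp_force: 35.4
```

```bash
python3 -c "
from h import *
pr()"
```

```text
24.9 [0.5401 0.0257 0.0778] [1.7999e+02 8.0000e-02 1.6975e+02] Ftool [-4.8   0.63 -0.47] Ttool [-0.09  -0.989  0.018] op 0.0105 35.4
axis in tool mm [-28.9   -0.16] bore dist 4.2 underside 71.81
```

Past the snap: the clip is now pulling itself home with about 5 N. I follow it in.

{"method": "arm_command", "body": {"series": [[-0.0006, 0, 0, 0], [-0.0012, 0, 0, 0], [-0.002, 0, 0, 0], [-0.002, 0, 0, 0], [-0.002, 0, 0, 0]]}}

```text
time: 25.4
ee_pos: [0.5416, 0.0254, 0.0775]
tcp_rot: [180.0, 0.0, 169.8]
wrist_force: [4.9, -0.1, 0.6]
opening: 0.0107
grasp_force: 35.4
```

{"method": "arm_command", "body": {"series": [[-0.0006, 0, 0, 0], [-0.0012, 0, 0, 0], [-0.0015, 0, 0, 0], [-0.0015, 0, 0, 0], [-0.0015, 0, 0, 0]]}}

```text
time: 25.9
ee_pos: [0.5426, 0.0252, 0.0773]
tcp_rot: [-180.0, -0.0, 169.8]
wrist_force: [1.7, 1.3, -0.0]
opening: 0.0103
grasp_force: 35.4
```

```bash
python3 -c "
from h import *
pr()"
```

```text
25.9 [0.5426 0.0252 0.0773] [-1.8000e+02 -3.0000e-02  1.6976e+02] Ftool [-1.48  1.57  0.04] Ttool [-0.162 -0.283  0.011] op 0.0103 35.4
axis in tool mm [-26.46  -0.08] bore dist 1.76 underside 71.3
```

{"method": "arm_command", "body": {"series": [[-0.0004, 0.0003, 0, 0], [-0.0008, 0.0003, 0, 0], [-0.001, 0.0003, 0, 0], [-0.001, 0.0003, 0, 0], [-0.001, 0.0003, 0, 0]]}}

```text
time: 26.4
ee_pos: [0.5433, 0.0252, 0.0773]
tcp_rot: [-180.0, -0.1, 169.8]
wrist_force: [-5.2, 0.3, -0.0]
opening: 0.0105
grasp_force: 35.5
```

{"method": "arm_command", "body": {"series": [[-0.0004, 0, 0, 0], [-0.0008, 0, 0, 0], [-0.001, 0, 0, 0], [-0.001, 0, 0, 0], [-0.001, 0, 0, 0]]}}

```text
time: 26.9
ee_pos: [0.5436, 0.0252, 0.0772]
tcp_rot: [-180.0, -0.2, 169.8]
wrist_force: [-9.1, 1.3, 3.8]
opening: 0.0109
grasp_force: 35.8
```

```bash
python3 -c "
from h import *
pr()"
```

```text
26.9 [0.5436 0.0252 0.0772] [-1.7999e+02 -1.6000e-01  1.6976e+02] Ftool [ 9.19 -0.35 -3.8 ] Ttool [0.139 1.914 0.031] op 0.0109 35.8
axis in tool mm [-25.71  -0.27] bore dist 1.01 underside 71.18
```

Hard stop at 9 N, right at home. I relax the push, let go and lift away.

{"method": "arm_command", "body": {"series": [[0.0006, 0, -0.0003, 0], [0.0011, 0, -0.0004, 0], [0.0011, 0, -0.0004, 0], [0.0011, 0, -0.0004, 0], [0.0011, 0, -0.0004, 0]]}}

```text
time: 27.4
ee_pos: [0.5434, 0.0253, 0.0775]
tcp_rot: [-180.0, -0.1, 169.8]
wrist_force: [-5.1, 1.0, -0.8]
opening: 0.0108
grasp_force: 35.3
```

{"method": "arm_command", "body": {"series": [[0, 0, 0, 0], [0, 0, 0, 0], [0, 0, 0, 0], [0, 0, 0, 0], [0, 0, 0, 0]], "hand": 0.05}}

```text
time: 27.9
ee_pos: [0.544, 0.0253, 0.078]
tcp_rot: [180.0, 0.0, 169.8]
wrist_force: [0.2, 0.4, 0.2]
opening: 0.0501
grasp_force: 0.0
```

{"method": "arm_command", "body": {"series": [[0, 0, -0.01, 0], [0, 0, -0.03, 0], [0.01, 0, -0.05, 0], [0.02, 0, -0.07, 0], [0.03, 0, -0.08, 0]]}}

```text
time: 28.4
ee_pos: [0.5145, 0.0307, 0.1603]
tcp_rot: [180.0, 0.1, 169.8]
wrist_force: [0.0, -0.3, 0.1]
opening: 0.0501
grasp_force: 0.0
```

```bash
python3 -c "
from h import *
C=look('fin',[('groove_zone',.072),('clip',.0713),('clip_grip',.0778),('clip_noses',.074),('reel',.014)])
for p in ([.5686,.0204,.0713],[.5686-.0246,.0204+.0045,.0778]): print('expected home px',proj(C,p))
g=cv2.cvtColor(C[0],cv2.COLOR_BGR2GRAY)
for r in range(196,290,4): print(r,[int(v) for v in g[r,234:278:2]])
"
```

```text
28.4 [0.5145 0.0307 0.1603] [1.7997e+02 1.5000e-01 1.6975e+02] F [ 0.  -0.3  0.1] op 0.0501
groove_zone [261.6 245.2] 0.69 [0.5647 0.0268 0.072 ]
clip [252.7 248.7] 0.68 [0.5672 0.0179 0.0713]
clip_grip [254.4 223.2] 0.75 [0.5387 0.0248 0.0778]
clip_noses [255.2 249.9] 0.81 [0.5673 0.0203 0.074 ]
reel [ 93.3 182.9] 0.68 [ 0.4906 -0.143   0.014 ]
reel [251.5 221.1] 0.66 [0.5653 0.0164 0.014 ]
reel [ 34.6 254.7] 0.55 [ 0.5623 -0.2425  0.014 ]
reel [254.9 247.9] 0.26 [0.5997 0.014  0.014 ]
expected home px [255.56177001 249.54306425]
expected home px [255.61803299 228.53116767]
196 [66, 67, 68, 67, 64, 73, 66, 65, 66, 68, 66, 64, 67, 67, 66, 66, 63, 63, 68, 53, 93, 109]
200 [63, 66, 61, 61, 56, 79, 73, 65, 57, 61, 60, 55, 58, 67, 62, 58, 73, 63, 65, 65, 72, 64]
204 [69, 60, 80, 55, 54, 58, 68, 87, 91, 92, 89, 95, 94, 92, 66, 64, 60, 56, 78, 78, 61, 68]
208 [71, 49, 57, 79, 87, 86, 91, 93, 81, 89, 90, 93, 91, 106, 97, 91, 103, 100, 62, 58, 66, 67]
212 [51, 75, 83, 81, 91, 90, 87, 86, 6, 4, 8, 5, 11, 5, 59, 91, 98, 91, 97, 98, 56, 59]
216 [79, 77, 76, 79, 78, 84, 74, 43, 16, 18, 24, 21, 2
[... 1251 characters left out ...]
 201, 204]
268 [194, 197, 201, 199, 197, 197, 199, 207, 209, 209, 211, 208, 208, 200, 206, 206, 210, 207, 210, 209, 209, 211]
272 [206, 203, 197, 199, 201, 205, 206, 197, 198, 202, 205, 209, 211, 212, 208, 205, 210, 208, 217, 207, 203, 202]
276 [202, 201, 198, 194, 196, 199, 204, 196, 202, 218, 203, 203, 209, 199, 191, 204, 203, 198, 204, 208, 201, 209]
280 [204, 198, 204, 203, 194, 199, 201, 203, 203, 196, 199, 203, 206, 209, 198, 199, 203, 204, 208, 206, 203, 212]
284 [204, 204, 208, 204, 196, 203, 201, 197, 202, 209, 201, 196, 201, 203, 204, 201, 202, 208, 208, 211, 205, 204]
288 [208, 213, 204, 203, 203, 201, 205, 208, 205, 202, 209, 210, 206, 210, 204, 209, 206, 207, 206, 203, 206, 205]
```

```bash
python3 -c "
from workcell import bot
print(bot.job_done())"
```

```text
the job is handed in; nothing more can be done
None
```

I seated the reel on the stand, snapped the clip home in the groove with at most about 9 N (measured at the wrist), then let go and handed the job in at 28.5 s; no verdict came back.

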